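# Set out the shop display: unstack the tins, slot in the sign

## Task

Set out the new display: take the stack of three enamel tins apart and stand each tin squarely on the middle of the riser of its own colour. Lift the enamel sign out of the plywood rack and slide it down edgewise between the two upright guides of the steel stand until it is fully home. Leave the glass jar where it is, and let everything stand free at the end.

Things in the scene. Friction and masses are not known exactly. Their poses are not given: they have to be found in the camera images.
- tin_red: enamelled rectangular storage tin, red, flat lid, 108 long (its y) x 46 wide (its x) x 44 mm high, 260 g give or take a third, rigid and closed. Origin: centre of its underside; z up. It stands on the table as the bottom of the stack.
- tin_yellow: enamelled rectangular storage tin, yellow, flat lid, 82 long (its y) x 46 wide (its x) x 44 mm high, 200 g give or take a third, rigid and closed. Origin: centre of its underside; z up. It is the middle of the stack, standing on the red tin's lid, nearly parallel to it.
- tin_green: enamelled rectangular storage tin, green, flat lid, 56 long (its y) x 46 wide (its x) x 44 mm high, 150 g give or take a third, rigid and closed. Origin: centre of its underside; z up. It is the top of the stack, standing on the yellow tin's lid, nearly parallel to it.
- sign: upright rigid enamel sign plate, white with blue border and an orange disc on both faces, 8 thick (its x) x 110 wide (its y) x 95 mm high (its z), 180 g give or take a third. Origin: middle of its lower edge; z up. It starts standing in the slot of the plywood rack, perhaps leaning by 4 degrees, and is to be gripped by its top edge, across its thickness.
- rack: plywood block fixed to the table that holds the sign at the start, 60 (its x) x 90 (its y) x 36 mm high, with a slot along its y, 10 mm wide, open at top and both ends, floor 8 mm above the table. Origin: centre of its underside. The sign is lifted straight up out of it.
- stand: dark steel sign stand, fixed: base 70 (its x) x 150 (its y) x 10 mm high; at its y ends two upright U card guides, grooves 12 wide (x), 115 mm from back to back (y), 20 deep, from the base's top to z 70, flared 6 mm outwards up to z 82. Open between them. Origin: centre of its underside. The sign drops in from above, width along y, either face forward; home, its origin is 10 mm above the stand's.
- riser_red: low red display riser fixed to the table, a flat slab 70 (its x) x 128 (its y) x 10 mm high with a thin dark wooden plinth edge (74 x 132 mm, 3 mm high). Origin: centre of its underside; its top lies 10 mm above the table. The red tin belongs on it, long side along the riser's long side (y), either way round.
- riser_yellow: low yellow display riser fixed to the table, a flat slab 70 (its x) x 128 (its y) x 10 mm high with a thin dark wooden plinth edge (74 x 132 mm, 3 mm high). Origin: centre of its underside; its top lies 10 mm above the table. The yellow tin belongs on it, long side along the riser's long side (y), either way round.
- riser_green: low green display riser fixed to the table, a flat slab 70 (its x) x 128 (its y) x 10 mm high with a thin dark wooden plinth edge (74 x 132 mm, 3 mm high). Origin: centre of its underside; its top lies 10 mm above the table. The green tin belongs on it, long side along the riser's long side (y), either way round.
- jar: loose glass storage jar with a metal lid, 68 mm diameter, 100 mm high, 450 g, standing among the things; not to be moved. Origin: centre of its underside.
Mind the look-alikes: they are no part of the job. Leave any orange look-alike of the stand alone. Several things have the shape of the tin_red; the one meant has the colours described above.

How it is judged:
By the outcome, as a careful person would: the job done as asked, in the order asked, and still so for the second after the job is handed in, with the robot touching nothing.
It also fails if it takes over 144 s, if anything falls off the work surface, if the arm or the gripper's body presses on something with over 40 N, if the wrist force passes 120 N, or if a joint passes its speed limit or range.

## Robot

A 7-joint arm with a two-finger parallel gripper is mounted at the origin on the work surface. World frame = base frame: x ahead of the robot, y to its left, z up, the work surface at z = 0. Lengths are in m, angles in rad, forces in N, time in s.
With the tool pointing down it reaches from about 0.35 to 0.9 m from the base axis. Payload 19.9 kg.
Tool frame: the origin (TCP) lies midway between the tips of the shut fingers; the grasp point (between the pads) lies 19 mm behind it (ctrl.hold_point_z is the distance from the TCP to the grasp point, in m); z points along the fingers, y is the line along which they close (so a half turn about z gives the same grasp; the last joint's range is limited). The gripper opens to 94 mm and grips with 3 to 60 N. Pads are 16 mm wide; open, the fingers measure 119 mm over their backs; the gripper's body (75 mm by 177 mm) begins 78 mm behind the grasp point.
Start: joints at [-1.272, 0.417, -0.01, 1.614, 0.005, 1.111, -0.053], TCP at [0.208, 0.589, 0.205] pointing down, gripper open.
Joint ranges: [-2.81, 2.81], [-0.39, 2.02], [-1.27, 1.25], [0.06, 2.57], [-1.19, 4.33], [0.19, 2], [-2.82, 2.82]. Speed limits (rad/s): [1.89, 1.89, 2.39, 2.39, 3.01, 3.01, 3.01].

## Interface

Orientations are given as a 3x3 rotation matrix whose columns are the frame's x, y, z axes.
In Python, from station import ctrl gives the robot as it stands.
- The arm moves only by the tool apply_moves, never from a script. Its argument "plan" is text: rows parted by semicolons, each of 5 numbers parted by spaces: the closure, from -1 (fully open) to 1 (shut), so that 0 is half open, then the shift along the tool's x, y, z each as a share of 500 mm, from -1 to 1, then the turn about the tool's z as a share of 0.5 rad, from -1 to 1. In form: gripper tx ty tz yaw; .... A call has 1 to 5 rows; each row is the pose to reach, as a shift and turn from the pose commanded when the call began, along the tool's axes at that moment; what a row does not reach only later rows make up. A row lasts 1/8 s, in which the tool goes at most 62.5 mm and 10.7 degrees, less where a joint would pass 70% of its speed; a pose out of reach is approached as far as the arm can. A call with a number of a shift or a turn outside -1 to 1 is refused whole. A call with a gripper value outside its range is refused whole. The fingers move at their own pace and stop on an object; "grip_force" is the grip in N (left out, the last holds). Time passes only in rows, so rows that repeat a pose let the fingers close. It gives the time, the measured TCP pose, the force, the opening and the grip force at its end, in the units of the state.
- ctrl.get_obs(): the state, without advancing time (a new reading comes with each control period).
- ctrl.grab_frame(name): name is "scene" or "side" or "wrist"; returns a dict with "frame" (400x640x3 uint8, red, green, blue), "fov_y" (degrees; the focal length in pixels is half the picture's height over the tangent of half this angle, whatever the lens; pixels are square), "cx", "cy" (the principal point, pixels), "rvec" (rotation vector, rad) and "tvec" (3), from world to camera coordinates, as OpenCV has them. Camera axes: x right, y down, z forward; pixel columns grow to the right and rows downward; lengths in m; the calibration is good to about 2 mm. A picture is of the moment at which its call begins. There is no depth.
- ctrl.hand_in(): hands the job in; it is judged then, once.
Trained networks look in a picture, given as the dict that the camera call returned (one of the last four; its "shot" number tells which), for a name from the list of things; names that differ only in an ending like _2 or _b are one class to them, and where a whole thing is asked for, a point or a joint stands for the part that bears it (a point fixed in the world has none). Each returns a list of dicts, best first, with "conf" (0 to 1); they miss things now and then, are a little off and sometimes report something else, mostly with a low value. They report only what shows in the picture. A call takes as long as a camera call. They do not tell look-alikes from the thing itself.
- ctrl.search_frame(query, picture): "location" ([x, y, z] in m, in world coordinates, good to about 4 mm: the middle of the surface that is visible of it).
- ctrl.tip_of(query, picture): "location" ([x, y, z] in m, in world coordinates, good to about 4 mm: a listed point, or the origin of a listed thing).
The state is a dict: "clock": time; "joint_pos": joint angles; "dq": joint speeds; "joint_torque": joint torques, N m; "eef_pos": TCP position; "tcp_rot": TCP orientation; "ft_force": force on the tool from outside, world axes, zero at the start; "torque": the same for the moment, N m; "grip_width": finger opening in m; "grip_force": force on a finger pad.
Only numpy, scipy, OpenCV 4.12 (cv2) and the standard library are available. Lean on these libraries where they do the work, as an engineer would, in place of code of your own. Each camera call takes 0.05 s, during which the arm holds its last target. There are 200 camera calls.

## Working session

There is one attempt and no reset: what is moved stays moved. The work goes in short steps, Python scripts to look and compute and a tool call to move; the robot and the scene stay as the last step left them, time stands still between calls to the robot, and variables do not carry over. Pictures are saved under pics/ and viewed, at most 14 in all, crops included, and the job is handed in when it is done.

Besides the shell and the picture viewer there is one more tool, called as a command line: name --argument value ..., lists and objects as JSON in quotes. apply_moves: Moves the arm, as the interface text tells. Its arguments: {"type":"object","properties":{"plan":{"type":"string"},"grip_force":{"type":"number"}},"required":["plan"]}

```bash
ls; mkdir -p pics; cat > h.py <<'E'
import numpy as np, cv2, json
from station import ctrl
def shot(n,fn=None):
    p=ctrl.grab_frame(n)
    if fn: cv2.imwrite('pics/'+fn,p['frame'][:,:,::-1])
    return p
def K(p):
    f=200/np.tan(np.radians(p['fov_y'])/2)
    return np.array([[f,0,p['cx']],[0,f,p['cy']],[0,0,1]])
def proj(p,X):
    return cv2.projectPoints(np.array(X,float).reshape(-1,1,3),np.array(p['rvec'],float),np.array(p['tvec'],float),K(p),None)[0].reshape(-1,2)
def ray(p,uv,z):
    R=cv2.Rodrigues(np.array(p['rvec'],float))[0]; c=-R.T@np.array(p['tvec'],float)
    d=(R.T@np.linalg.inv(K(p))@np.c_[np.atleast_2d(uv),np.ones(len(np.atleast_2d(uv)))].T).T
    return c+d*((z-c[2])/d[:,2])[:,None]
E
python3 - <<'E'
from h import *
names="tin_red tin_yellow tin_green sign rack stand riser_red riser_yellow riser_green jar".split()
for c in ("scene","side","wrist"):
    p=shot(c,c+'0.png'); print(c,p['fov_y'],p['cx'],p['cy'],np.round(p['rvec'],3),np.round(p['tvec'],3),[k for k in p])
    for n in names:
        print(n,[(round(d['conf'],2),np.round(d['location'],3).tolist(),proj(p,d['location'])[0].round().tolist()) for d in ctrl.tip_of(n,p)][:4])
print(ctrl.get_obs())
E
```

```text
pics
scene 53.27582069439158 322.5601941371797 210.33799371373127 [ 2.296  0.769 -0.303] [-0.453 -0.202  1.305] ['frame', 'fov_y', 'cx', 'cy', 'rvec', 'tvec', 'shot']
tin_red [(0.64, [0.331, -0.186, -0.002], [210.0, 231.0]), (0.56, [0.461, -0.014, 0.001], [289.0, 214.0])]
tin_yellow [(0.93, [0.463, -0.009, 0.043], [290.0, 203.0]), (0.17, [0.47, 0.305, -0.001], [356.0, 157.0])]
tin_green [(0.9, [0.46, -0.016, 0.093], [286.0, 191.0])]
sign [(0.66, [0.474, -0.282, 0.004], [220.0, 282.0])]
rack [(0.68, [0.471, -0.286, -0.003], [219.0, 284.0])]
stand [(0.73, [0.644, 0.198, -0.001], [385.0, 199.0]), (0.67, [0.824, 0.077, 0.002], [422.0, 257.0])]
riser_red [(0.59, [0.656, 0.005, -0.0], [351.0, 243.0])]
riser_yellow [(0.75, [0.47, 0.305, -0.001], [356.0, 157.0]), (0.51, [0.464, -0.009, 0.042], [290.0, 203.0])]
riser_green [(0.87, [0.652, -0.189, -0.006], [302.0, 296.0]), (0.38, [0.644, 0.2, 0.002], [386.0, 198.0])]
jar [(0.66, [0.48, 0.162, -0.004], [332.0, 183.0])]
side 56.84781389418619 326.96666019023286 197.8066782803117 [ 2.109 -0.669  0.355] [-0.46   0.259  0.635] ['frame', 'fov_y', 'c
[... 1095 characters left out ...]
 -0.05299012]), 'dq': array([-0.00134488, -0.00025927,  0.00041694, -0.0014894 , -0.00114297,
        0.00284214, -0.00059156]), 'joint_torque': array([ 4.40890562e-04, -8.51007771e+01,  6.39314745e-01, -4.26294959e+01,
       -4.88031597e-02,  1.34486798e-02,  1.56245670e-05]), 'eef_pos': array([0.20829213, 0.58927208, 0.20545361]), 'tcp_rot': array([[-9.42846178e-01,  3.33228274e-01,  4.80213468e-05],
       [ 3.33228272e-01,  9.42846179e-01, -3.81529762e-05],
       [-5.79903938e-05, -1.99703174e-05, -9.99999998e-01]]), 'ft_force': array([-0.22143889, -0.72300877, -0.52781064]), 'torque': array([-0.02827881, -0.00611588,  0.00173334]), 'grip_force': 0.0, 'grip_width': 0.09404024581271513}
```

View pics/scene0.png

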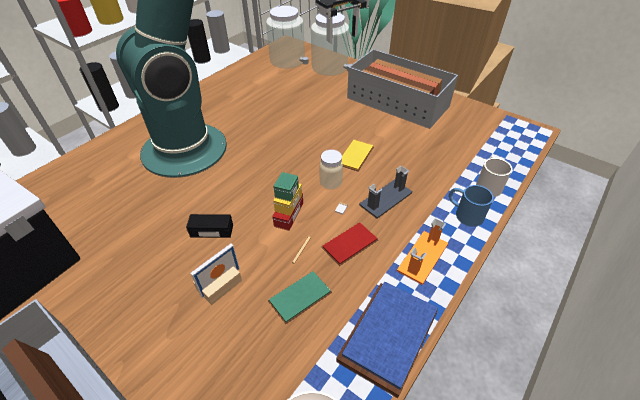

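View pics/side0.png

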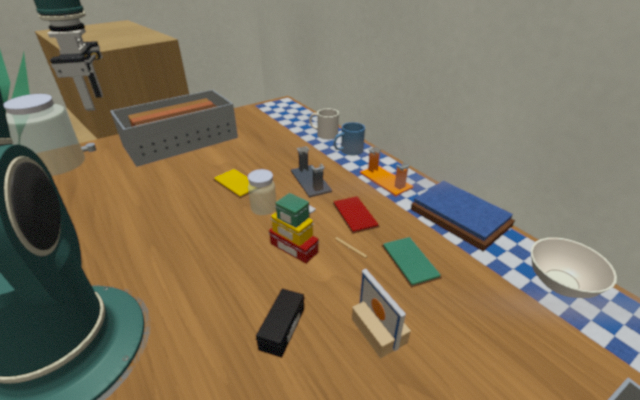

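The pictures show the stack at about (287,205) in the scene view, with the dark stand at (385,198), its orange look-alike at (425,255), a black look-alike tin at (210,226), the rack and sign at (218,280), and the risers at (357,155) yellow, (350,243) red and (300,297) green. Next I'll fit the risers and tin lids roughly, then move in for wrist views.

```bash
cat >> h.py <<'E'
def mask(p,col):
    h=cv2.cvtColor(p['frame'],cv2.COLOR_RGB2HSV); H,S,V=h[...,0].astype(int),h[...,1],h[...,2]
    r={'red':((H<5)|(H>172))&(S>170),'yellow':(H>21)&(H<34)&(S>170)&(V>110),'green':(H>62)&(H<88)&(S>100)}[col]
    return (r&(V>40)).astype(np.uint8)*255
def rects(p,col,z,amin=150):
    """list of (cx,cy,long,short,yaw of long axis deg) of blobs projected to plane z"""
    out=[]
    for c in cv2.findContours(mask(p,col),cv2.RETR_EXTERNAL,cv2.CHAIN_APPROX_NONE)[0]:
        if cv2.contourArea(c)<amin: continue
        w=ray(p,c.reshape(-1,2).astype(float),z)[:,:2]
        (x,y),(a,b),t=cv2.minAreaRect((w*1000).astype(np.float32))
        if a<b: a,b,t=b,a,t+90
        out.append([round(float(v),1) for v in (x,y,a,b,(t+90)%180-90)])
    return out
def goal(x,y,z,ang=None):
    """shares from present pose to TCP x,y,z, tool y axis at angle ang (deg, mod 180)"""
    o=ctrl.get_obs();R=o['tcp_rot']
    s=R.T@(np.array([x,y,z])-o['eef_pos'])/.5
    a=np.degrees(np.arctan2(R[1,1],R[0,1])); d=0 if ang is None else -((ang-a+90)%180-90)
    print('tool-y ang',round(a,1),'shares',s.round(4),'turn',round(np.radians(d)/.5,4))
E
python3 - <<'E'
from h import *
for c in("scene","side"):
    p=shot(c)
    for col in("red","yellow","green"): print(c,col,rects(p,col,.01))
p=shot("wrist");R=cv2.Rodrigues(np.array(p['rvec']))[0];o=ctrl.get_obs();T=o['tcp_rot']
print('cam in tool',T.T@(-R.T@p['tvec']-o['eef_pos']),(T.T@R.T).round(2))
goal(.53,.12,.45,90)
E
```

```text
scene red [[655.8, 0.3, 128.1, 71.0, 75.3], [-1279.2, 366.9, 526.6, 101.0, -21.1]]
scene yellow [[-1206.3, 504.2, 362.4, 121.7, -23.6]]
scene green [[650.4, -197.3, 125.7, 68.6, 74.9], [373.8, 75.8, 63.8, 54.0, -71.5], [-22.3, 1300.8, 409.8, 77.6, -62.8], [-56.9, 1128.4, 657.9, 65.4, -66.1]]
side red [[481.0, -44.8, 72.5, 42.5, 17.0], [648.4, -2.9, 128.1, 68.6, 74.7]]
side yellow [[482.4, 43.7, 117.3, 95.1, -50.1], [464.4, 304.2, 135.6, 75.7, -78.6]]
side green [[30.7, -8.3, 221.7, 122.6, 42.9], [643.8, -199.5, 124.7, 67.0, 75.1], [35.4, 261.7, 121.5, 33.1, 74.6], [-34.8, 244.9, 547.7, 111.7, -87.1], [539.4, 119.9, 69.6, 58.5, -77.8], [-0.8, 1804.2, 685.3, 53.7, 87.9], [-69.8, 1876.3, 934.2, 33.8, -89.7], [355.0, 4161.9, 972.0, 337.8, 88.5]]
cam in tool [ 0.06680265 -0.00101601 -0.17950065] [[-0.   -0.97 -0.23]
 [ 1.   -0.   -0.  ]
 [ 0.   -0.23  0.97]]
tool-y ang 70.5 shares [-0.9194 -0.6704 -0.489 ] turn -0.6796
```

apply_moves --plan "-1 0 0 -0.25 0; -1 0 0 -0.25 0; -1 -0.92 -0.67 -0.49 -0.68; -1 -0.92 -0.67 -0.49 -0.68; -1 -0.92 -0.67 -0.49 -0.68"

```text
clock: 2.42
eef_pos: [0.3126, 0.4369, 0.3695]
tcp_rot: [[-1.0, -0.003, 0.0], [-0.003, 1.0, 0.0], [-0.0, 0.0, -1.0]]
ft_force: [-0.4, 0.6, 0.5]
grip_width: 0.094
grip_force: 0.0
```

```bash
python3 -c "
from h import *
goal(.53,.12,.45,90)"
```

```text
tool-y ang 90.2 shares [-0.433  -0.635  -0.1611] turn 0.0057
```

apply_moves --plan "-1 -0.43 -0.63 -0.16 0; -1 -0.43 -0.63 -0.16 0; -1 -0.43 -0.63 -0.16 0; -1 -0.43 -0.63 -0.16 0; -1 -0.43 -0.63 -0.16 0"

```text
clock: 3.05
eef_pos: [0.4849, 0.1842, 0.4339]
tcp_rot: [[-1.0, -0.0, 0.001], [-0.0, 1.0, 0.0], [-0.001, 0.0, -1.0]]
ft_force: [1.5, -0.2, 0.3]
grip_width: 0.0937
grip_force: 0.0
```

apply_moves --plan "-1 0 -0.1 0 0; -1 0 -0.1 0 0; -1 0 -0.1 0 0; -1 0 -0.1 0 0"

```text
clock: 3.55
eef_pos: [0.4839, 0.1374, 0.433]
tcp_rot: [[-1.0, -0.002, -0.0], [-0.002, 1.0, -0.0], [0.0, -0.0, -1.0]]
ft_force: [0.9, 0.4, -0.1]
grip_width: 0.094
grip_force: 0.0
```

```bash
python3 - <<'E'
from h import *
p=shot("wrist","w1.png");print(ctrl.get_obs()['eef_pos'])
for col in("red","yellow","green"):
  for z in (.01,.132): print(col,z,rects(p,col,z))
for n in "tin_red tin_yellow tin_green sign rack stand riser_red riser_yellow riser_green jar".split():
    print(n,[(round(d['conf'],2),np.round(d['location'],3).tolist(),proj(p,d['location'])[0].round().tolist()) for d in ctrl.tip_of(n,p)][:4])
E
```

```text
[0.48398678 0.13725236 0.43298546]
red 0.01 [[655.6, 15.9, 97.7, 68.6, 74.9]]
red 0.132 [[607.2, 40.3, 77.9, 54.7, 74.9]]
yellow 0.01 [[456.8, -0.0, 51.5, 21.8, 17.9], [466.3, 306.1, 127.4, 70.0, -79.1]]
yellow 0.132 [[448.7, 27.6, 41.1, 17.4, 17.9], [456.3, 271.7, 101.6, 55.9, -79.1]]
green 0.01 []
green 0.132 []
tin_red [(0.57, [0.334, -0.182, -0.001], [147.0, 84.0])]
tin_yellow [(0.71, [0.464, -0.013, 0.045], [236.0, 157.0])]
tin_green [(0.6, [0.464, -0.013, 0.086], [230.0, 159.0])]
sign [(0.58, [0.472, -0.285, 0.005], [102.0, 159.0]), (0.51, [0.653, -0.198, -0.0], [159.0, 245.0])]
rack [(0.92, [0.474, -0.289, -0.001], [102.0, 160.0])]
stand [(0.93, [0.828, 0.076, 0.004], [291.0, 321.0]), (0.66, [0.477, -0.285, 0.005], [102.0, 162.0]), (0.57, [0.644, 0.198, 0.003], [348.0, 242.0])]
riser_red [(0.68, [0.652, -0.004, -0.002], [252.0, 245.0])]
riser_yellow [(0.72, [0.47, 0.309, 0.004], [407.0, 158.0]), (0.4, [0.474, 0.16, 0.001], [330.0, 160.0])]
riser_green [(0.93, [0.653, -0.2, 0.0], [158.0, 246.0])]
jar [(0.58, [0.475, 0.161, 0.004], [331.0, 161.0])]
```

View pics/w1.png

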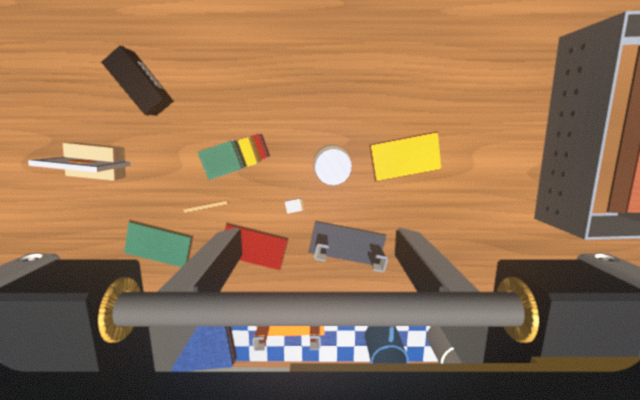

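The wrist view shows the whole layout: the stack at (233,157), risers at (405,156), (255,245) and (158,243), and the stand at (347,245). I'll measure the risers and stand from directly above, then the stack.

apply_moves --plan "-1 -0.47 -0.27 0 0; -1 -0.47 -0.27 0 0; -1 -0.47 -0.27 0 0; -1 -0.47 -0.27 0 0; -1 -0.47 -0.27 0 0"

```text
clock: 4.72
eef_pos: [0.7211, -0.0013, 0.4308]
tcp_rot: [[-1.0, 0.002, -0.003], [0.002, 1.0, -0.002], [0.003, -0.002, -1.0]]
ft_force: [0.0, 0.4, -0.1]
grip_width: 0.094
grip_force: 0.0
```

apply_moves --plan "-1 0 0 0 0; -1 0 0 0 0; -1 0 0 0 0"

```text
clock: 5.1
eef_pos: [0.7187, 0.002, 0.434]
tcp_rot: [[-1.0, -0.001, 0.001], [-0.001, 1.0, 0.0], [-0.001, 0.0, -1.0]]
ft_force: [-0.5, 0.2, 0.4]
grip_width: 0.0942
grip_force: 0.0
```

```bash
sed -i "s/'green':.*}\[col\]/'green':(H>60)\&(H<90)\&(S>90)}[col]/" h.py; python3 - <<'E'
from h import *
p=shot("wrist","w2.png");print(ctrl.get_obs()['eef_pos'])
for col in("red","yellow","green"):
  for z in (.01,.132): print(col,z,rects(p,col,z))
print(cv2.cvtColor(p['frame'],cv2.COLOR_RGB2HSV)[[131,140,150],[220,200,240]])
for n in "tin_green sign rack stand riser_red riser_yellow riser_green jar".split():
    print(n,[(round(d['conf'],2),np.round(d['location'],3).tolist(),proj(p,d['location'])[0].round().tolist()) for d in ctrl.tip_of(n,p)][:4])
goal(.53,-.013,.3)
E
```

```text
[0.71875093 0.00192299 0.43397256]
red 0.01 [[653.5, 1.5, 125.7, 67.9, 75.1], [465.8, -63.3, 46.8, 13.4, 18.8]]
red 0.132 [[653.0, 1.4, 100.3, 54.2, 75.1], [503.3, -50.3, 37.4, 10.7, 18.8]]
yellow 0.01 [[466.4, 306.4, 127.4, 69.0, -79.1]]
yellow 0.132 [[503.8, 244.6, 101.6, 55.0, -79.1]]
green 0.01 [[647.5, -201.5, 112.8, 64.1, 73.2], [441.9, -21.6, 55.4, 18.6, -90.0]]
green 0.132 [[648.3, -160.6, 90.0, 51.2, 73.2], [484.3, -17.1, 44.2, 14.8, -90.0]]
[[ 73  91 146]
 [ 72  90 148]
 [ 73  91 148]]
tin_green [(0.98, [0.462, -0.014, 0.083], [309.0, 2.0]), (0.26, [0.462, -0.011, 0.045], [311.0, 11.0])]
sign [(0.68, [0.478, -0.288, 0.007], [155.0, 29.0])]
rack [(0.66, [0.474, -0.289, -0.003], [157.0, 29.0])]
stand [(0.84, [0.645, 0.197, 0.001], [420.0, 127.0])]
riser_red [(0.83, [0.652, -0.003, 0.0], [316.0, 130.0])]
riser_yellow [(0.81, [0.468, 0.31, 0.001], [491.0, 24.0]), (0.63, [0.479, 0.163, 0.002], [408.0, 31.0])]
riser_green [(0.79, [0.651, -0.197, 0.001], [215.0, 130.0])]
jar [(0.68, [0.473, 0.16, 0.003], [407.0, 27.0]), (0.23, [0.651, -0.198, 0.002], [215.0, 130.0])]
tool-y ang 90.0 shares [ 0.3784 -0.0283  0.2664] turn 0.0
```

View pics/w2.png

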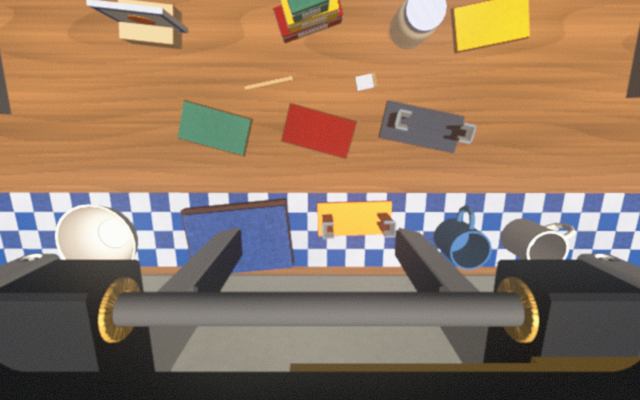

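This shows the risers square below: red at (319,130), green at (215,128), the stand base at (421,126).

```bash
sed -i "s/(S>90)}/(S>75)}/" h.py; python3 - <<'E'
from h import *
p=shot("wrist");cv2.imwrite('pics/st.png',cv2.resize(p['frame'][75:180,350:510,::-1],None,fx=4,fy=4,interpolation=cv2.INTER_CUBIC))
print(rects(p,'green',.01))
import pickle; pickle.dump(p,open('w2.pkl','wb'))
E
```

```text
[[648.7, -196.2, 124.4, 66.6, 74.6], [442.2, -18.9, 62.3, 18.6, 90.0]]
```

View pics/st.png

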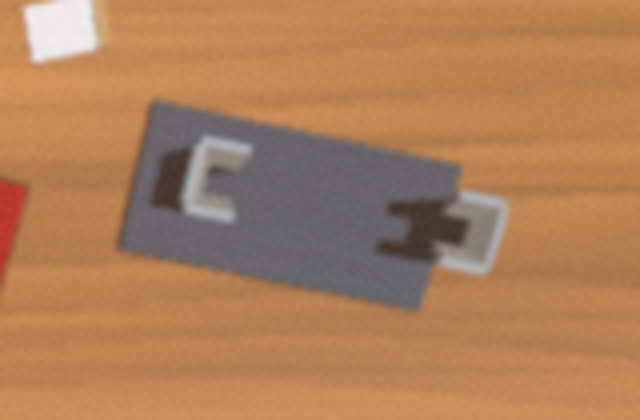

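apply_moves --plan "-1 0.38 -0.03 0.27 0; -1 0.38 -0.03 0.27 0; -1 0.38 -0.03 0.27 0; -1 0.38 -0.03 0.27 0; -1 0.38 -0.03 0.27 0"

```text
clock: 6.22
eef_pos: [0.5248, -0.0141, 0.2958]
tcp_rot: [[-1.0, 0.0, -0.005], [0.0, 1.0, 0.001], [0.005, 0.001, -1.0]]
ft_force: [0.7, 0.3, 1.4]
grip_width: 0.0943
grip_force: 0.0
```

apply_moves --plan "-1 0 0 0 0; -1 0 0 0 0; -1 0 0 0 0"

```text
clock: 6.6
eef_pos: [0.5301, -0.014, 0.2985]
tcp_rot: [[-1.0, -0.0, 0.001], [-0.0, 1.0, -0.001], [-0.001, -0.001, -1.0]]
ft_force: [-0.5, 0.2, 0.6]
grip_width: 0.0939
grip_force: 0.0
```

```bash
python3 - <<'E'
from h import *
p=shot("wrist","w3.png")
print(ctrl.get_obs()['eef_pos'],proj(p,[.463,-.013,.132]))
print('g',rects(p,'green',.132),'y',rects(p,'yellow',.088),'r',rects(p,'red',.044))
for n in "tin_green tin_yellow tin_red".split():
    print(n,[(round(d['conf'],2),np.round(d['location'],3).tolist()) for d in ctrl.tip_of(n,p)][:4])
goal(.463,-.013,.25,17)
E
```

```text
[ 0.52991529 -0.0139585   0.29835836] [[319.91684679 130.1361849 ]]
g [[610.7, -108.0, 49.6, 10.0, -19.6], [594.3, -167.3, 54.0, 50.1, 74.6], [462.3, -16.9, 52.3, 43.0, -71.8]] y [[451.2, 19.3, 45.0, 13.0, 17.8], [465.6, 252.5, 105.4, 57.5, -79.1]] r [[638.3, 0.2, 116.6, 63.8, 75.4]]
tin_green [(0.75, [0.464, -0.013, 0.085])]
tin_yellow []
tin_red [(0.93, [0.334, -0.184, 0.002])]
tool-y ang 90.0 shares [0.133  0.0019 0.0964] turn 2.5485
```

View pics/w3.png

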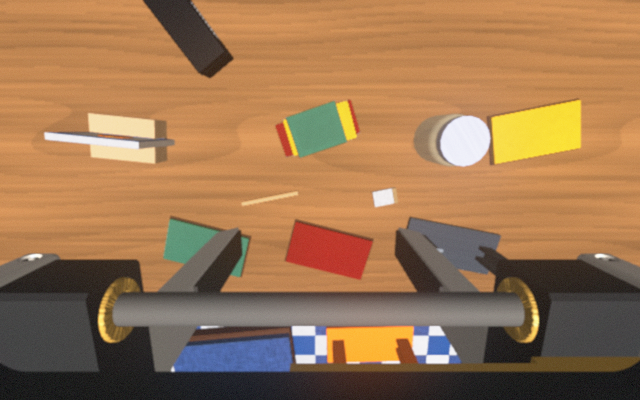

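The stack's lid is at (318,130), with yellow and red ends showing on both sides. I'll turn over the green tin and compute the stand pose.

apply_moves --plan "-1 0.134 -0.006 0.1 1; -1 0.134 -0.006 0.1 1; -1 0.134 -0.006 0.1 1; -1 0.134 -0.006 0.1 1"

```text
clock: 7.3
eef_pos: [0.4624, -0.0168, 0.2483]
tcp_rot: [[-0.878, 0.478, 0.0], [0.478, 0.878, 0.0], [-0.0, 0.0, -1.0]]
ft_force: [-0.2, 0.9, 0.9]
grip_width: 0.0938
grip_force: 0.0
```

apply_moves --plan "-1 0 0 0 1; -1 0 0 0 1; -1 0 0 0 1; -1 0 0 0 1"

```text
clock: 7.8
eef_pos: [0.4625, -0.0169, 0.2483]
tcp_rot: [[-0.543, 0.84, 0.0], [0.84, 0.543, -0.0], [-0.0, 0.0, -1.0]]
ft_force: [0.3, -0.1, 0.7]
grip_width: 0.0938
grip_force: 0.0
```

apply_moves --plan "-1 0 0 0 0.506; -1 0 0 0 0.506; -1 0 0 0 0.506; -1 0 0 0 0.506"

```text
clock: 8.3
eef_pos: [0.4623, -0.0169, 0.2482]
tcp_rot: [[-0.316, 0.949, 0.0], [0.949, 0.316, -0.0], [-0.0, -0.0, -1.0]]
ft_force: [1.1, -0.4, -0.0]
grip_width: 0.0942
grip_force: 0.0
```

```bash
python3 - <<'E'
from h import *
import pickle; p=pickle.load(open('w2.pkl','rb'))
c=np.array([[153,101],[460,165],[418,310],[120,250]])/4+[350,75]-.4
w=ray(p,c,.01)[:,:2]*1000; print(w.round(1),w.mean(0)); d=w[1]+w[2]-w[0]-w[3]; print(np.degrees(np.arctan2(d[1],d[0])))
# guides rims (z .082) : backs outer mid
c=np.array([[190,178],[500,234]])/4+[350,75]-.4
w=ray(p,c,.082)[:,:2]*1000; print(w,w.mean(0)); d=w[1]-w[0];print(np.degrees(np.arctan2(d[1],d[0])),np.hypot(*d))
goal(.4623,-.0169,.095,18.2)
print(ctrl.get_obs()['joint_pos'])
E
```

```text
[[597.4 129.5]
 [625.9 274.8]
 [693.1 261.9]
 [664.8 117.3]] [645.30442476 195.8722341 ]
78.90055619821523
[[634.19618464 130.92146299]
 [656.82218247 261.718194  ]] [645.50918355 196.3198285 ]
80.18575976177513 132.73929568408232
tool-y ang 18.4 shares [1.000e-04 0.000e+00 3.064e-01] turn 0.0085
[-0.53856997  0.07847475  0.53991731  1.96277656 -0.04481518  1.11183181
  0.3417721 ]
```

apply_moves --plan "-1 0 0 0.12 0; -1 0 0 0.24 0; -1 0 0 0.28 0; -1 0 0 0.306 0; -1 0 0 0.306 0" --grip_force 20

```text
clock: 8.93
eef_pos: [0.4622, -0.017, 0.0951]
tcp_rot: [[-0.314, 0.95, -0.001], [0.95, 0.314, -0.0], [-0.0, -0.001, -1.0]]
ft_force: [-0.1, -0.4, 0.5]
grip_width: 0.0942
grip_force: 0.0
```

apply_moves --plan "1 0 0 0 0; 1 0 0 0 0; 1 0 0 0 0; 1 0 0 0 0; 1 0 0 0 0"

```text
clock: 9.55
eef_pos: [0.4623, -0.0169, 0.0952]
tcp_rot: [[-0.313, 0.95, 0.0], [0.95, 0.313, -0.0], [-0.0, 0.0, -1.0]]
ft_force: [3.5, 1.1, -0.5]
grip_width: 0.0475
grip_force: 1.7
```

apply_moves --plan "1 0 0 0 0; 1 0 0 -0.05 0; 1 0 0 -0.15 0; 1 0 0 -0.25 0; 1 0 0 -0.25 0"

```text
clock: 10.18
eef_pos: [0.4637, -0.0168, 0.223]
tcp_rot: [[-0.313, 0.95, 0.005], [0.95, 0.313, 0.001], [-0.0, 0.005, -1.0]]
ft_force: [-0.3, 0.4, -2.5]
grip_width: 0.0459
grip_force: 20.0
```

```bash
python3 - <<'E'
from h import *
goal(.6487,-.1962,.20,-15.2)
p=shot("side","s1.png")
E
```

```text
tool-y ang 18.2 shares [-0.4564  0.239   0.0473] turn 1.1667
```

View pics/s1.png

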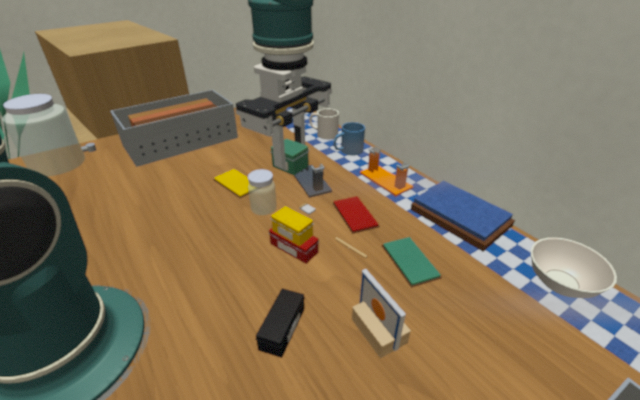

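The green tin is lifted at (290,155) and the yellow and red tins are still in place at (293,232).

apply_moves --plan "1 -0.456 0.239 0.04 1; 1 -0.456 0.239 0.04 1; 1 -0.456 0.239 0.04 1; 1 -0.456 0.239 0.04 1; 1 -0.456 0.239 0.04 1"

```text
clock: 10.85
eef_pos: [0.6469, -0.1995, 0.1962]
tcp_rot: [[0.184, 0.983, -0.005], [0.983, -0.184, -0.002], [-0.003, -0.004, -1.0]]
ft_force: [-0.0, 0.5, -3.1]
grip_width: 0.0458
grip_force: 20.0
```

```bash
python3 - <<'E'
from h import *
goal(.6487,-.1962,.019,-15.2)
E
```

```text
tool-y ang -10.6 shares [0.0081 0.0038 0.3543] turn 0.1601
```

apply_moves --plan "1 0 0 0.15 0.16; 1 0 0 0.15 0.16; 1 0 0 0.15 0.16; 1 0 0 0.15 0.16"

```text
clock: 11.35
eef_pos: [0.6478, -0.1962, 0.1273]
tcp_rot: [[0.258, 0.966, 0.002], [0.966, -0.258, -0.0], [0.0, 0.002, -1.0]]
ft_force: [-1.0, 0.0, -0.6]
grip_width: 0.046
grip_force: 20.0
```

```bash
python3 - <<'E'
from h import *
goal(.6487,-.1962,.018,-15.2)
E
```

```text
tool-y ang -14.9 shares [0.0005 0.0012 0.2185] turn 0.0092
```

apply_moves --plan "1 0.001 0.001 0.1 0.01; 1 0.001 0.001 0.17 0.01; 1 0.001 0.001 0.205 0.01; 1 0.001 0.001 0.22 0.01; 1 0.001 0.001 0.22 0.01"

```text
clock: 11.98
eef_pos: [0.6485, -0.1962, 0.0166]
tcp_rot: [[0.264, 0.965, 0.002], [0.965, -0.264, -0.001], [-0.0, 0.002, -1.0]]
ft_force: [-0.2, -0.1, -2.9]
grip_width: 0.0455
grip_force: 20.0
```

apply_moves --plan "1 0 0 0 0; 0.5 0 0 0 0; -1 0 0 0 0; -1 0 0 0 0; -1 0 0 0 0"

```text
clock: 12.6
eef_pos: [0.6477, -0.1958, 0.0153]
tcp_rot: [[0.264, 0.965, 0.0], [0.965, -0.264, -0.0], [-0.0, 0.0, -1.0]]
ft_force: [0.6, 0.7, 0.6]
grip_width: 0.0727
grip_force: 0.0
```

apply_moves --plan "-1 0 0 -0.1 0; -1 0 0 -0.2 0; -1 0 0 -0.3 0; -1 0 0 -0.4 0; -1 0 0 -0.4 0"

```text
clock: 13.22
eef_pos: [0.649, -0.1966, 0.2192]
tcp_rot: [[0.264, 0.965, 0.006], [0.965, -0.264, -0.001], [0.0, 0.006, -1.0]]
ft_force: [0.2, -0.4, -0.5]
grip_width: 0.0939
grip_force: 0.0
```

```bash
python3 - <<'E'
from h import *
p=shot("scene","sc2.png");print('scene',rects(p,'green',.054)[:1],[d['location'] for d in ctrl.tip_of('tin_green',p)][:1], rects(p,'yellow',.088))
goal(.455,-.10,.30,17.8)
E
```

```text
scene [[662.5, -214.8, 120.0, 79.7, 75.0]] [[0.6463, -0.1979, 0.0166]] [[-996.2, 403.3, 327.7, 110.1, -23.6]]
tool-y ang -15.3 shares [ 0.083  -0.422  -0.1698] turn -1.1551
```

apply_moves --plan "-1 0.142 -0.38 -0.17 -1; -1 0.142 -0.38 -0.17 -1; -1 0.142 -0.38 -0.17 -1; -1 0.142 -0.38 -0.17 -1; -1 0.142 -0.38 -0.17 -1"

```text
clock: 13.95
eef_pos: [0.4822, -0.0757, 0.3004]
tcp_rot: [[-0.233, 0.972, 0.001], [0.972, 0.233, 0.002], [0.001, 0.001, -1.0]]
ft_force: [0.7, -1.3, -0.1]
grip_width: 0.0941
grip_force: 0.0
```

apply_moves --plan "-1 0 0 0 -0.155; -1 0 0 0 -0.155; -1 0 0 0 -0.155"

```text
clock: 14.32
eef_pos: [0.4832, -0.0775, 0.2994]
tcp_rot: [[-0.303, 0.953, -0.001], [0.953, 0.303, -0.001], [-0.0, -0.001, -1.0]]
ft_force: [-0.1, -0.2, -0.5]
grip_width: 0.0939
grip_force: 0.0
```

```bash
python3 - <<'E'
from h import *
p=shot("wrist","w4.png");print(ctrl.get_obs()['eef_pos'])
print('y',rects(p,'yellow',.088),'r',rects(p,'red',.044),'g',rects(p,'green',.054))
goal(.463,-.01,.051,17.8)
E
```

```text
[ 0.48316587 -0.07746817  0.29960026]
y [[461.0, -12.9, 80.6, 45.7, -74.1]] r [[638.4, 0.3, 116.9, 64.0, 75.0]] g [[647.0, -193.4, 51.0, 44.6, 74.3], [610.3, -178.0, 95.7, 23.3, 75.8], [113.0, -38.2, 192.4, 92.0, 74.3], [58.8, -8.2, 58.4, 24.2, -85.8]]
tool-y ang 17.7 shares [0.1409 0.0031 0.4972] turn -0.0043
```

View pics/w4.png

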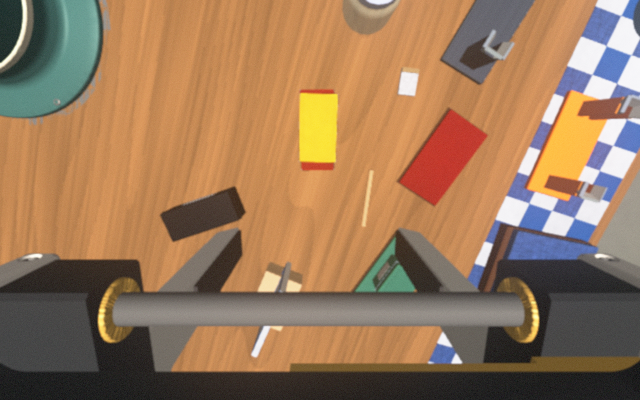

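The yellow tin shows at (318,130), nicely clear.

apply_moves --plan "-1 0.137 -0.003 0 0.063; -1 0.137 -0.003 0.1 0.063; -1 0.137 -0.003 0.22 0.063; -1 0.137 -0.003 0.34 0.063; -1 0.137 -0.003 0.34 0.063"

```text
clock: 15.0
eef_pos: [0.4585, -0.013, 0.1275]
tcp_rot: [[-0.274, 0.962, -0.007], [0.962, 0.274, -0.002], [-0.0, -0.007, -1.0]]
ft_force: [0.3, -0.2, 2.0]
grip_width: 0.0939
grip_force: 0.0
```

```bash
python3 - <<'E'
from h import *
goal(.461,-.0129,.0515,15.9)
E
```

```text
tool-y ang 15.9 shares [-0.0012  0.006   0.1521] turn 0.0002
```

apply_moves --plan "-1 0 0 0.08 0; -1 0 0 0.13 0; -1 0 0 0.156 0; -1 0 0 0.156 0; -1 0 0 0.156 0"

```text
clock: 15.62
eef_pos: [0.4616, -0.0123, 0.0535]
tcp_rot: [[-0.275, 0.961, 0.002], [0.961, 0.275, 0.0], [-0.0, 0.002, -1.0]]
ft_force: [-1.1, -0.1, 0.4]
grip_width: 0.0939
grip_force: 0.0
```

apply_moves --plan "1 0 0 0 0; 1 0 0 0 0; 1 0 0 0 0; 1 0 0 0 0; 1 0 0 0 0"

```text
clock: 16.25
eef_pos: [0.4607, -0.0124, 0.0522]
tcp_rot: [[-0.275, 0.961, -0.0], [0.961, 0.275, -0.0], [-0.0, -0.0, -1.0]]
ft_force: [2.9, 0.3, 0.1]
grip_width: 0.0475
grip_force: 1.5
```

apply_moves --plan "1 0 0 0 0; 1 0 0 -0.05 0; 1 0 0 -0.15 0; 1 0 0 -0.25 0; 1 0 0 -0.36 0"

```text
clock: 16.88
eef_pos: [0.4601, -0.0125, 0.2335]
tcp_rot: [[-0.275, 0.961, -0.001], [0.961, 0.275, -0.0], [-0.0, -0.001, -1.0]]
ft_force: [0.6, 1.4, -2.2]
grip_width: 0.046
grip_force: 20.0
```

apply_moves --plan "1 0 0 0 0; 1 0 0 0 0; 1 0 0 0 0"

```text
clock: 17.25
eef_pos: [0.46, -0.0125, 0.2308]
tcp_rot: [[-0.275, 0.961, -0.002], [0.961, 0.275, -0.001], [-0.0, -0.002, -1.0]]
ft_force: [-0.6, -0.6, -2.6]
grip_width: 0.0458
grip_force: 20.0
```

```bash
python3 - <<'E'
from h import *
goal(.4663,.3062,.23,10.9)
p=shot("side","s2.png");print(rects(p,'red',.044))
E
```

```text
tool-y ang 16.0 shares [0.6092 0.1876 0.0011] turn 0.1775
[[450.1, -33.6, 127.2, 69.5, -73.3], [618.9, -35.7, 120.1, 64.0, 75.4]]
```

apply_moves --plan "1 0.609 0.188 0 0.178; 1 0.609 0.188 0 0.178; 1 0.609 0.188 0 0.178; 1 0.609 0.188 0 0.178; 1 0.609 0.188 0 0.178"

```text
clock: 17.92
eef_pos: [0.4667, 0.3018, 0.2311]
tcp_rot: [[-0.189, 0.982, -0.001], [0.982, 0.189, -0.001], [-0.001, -0.001, -1.0]]
ft_force: [1.4, -0.4, -0.7]
grip_width: 0.0459
grip_force: 20.0
```

apply_moves --plan "1 0 0 0 0; 1 0 0 0 0"

```text
clock: 18.18
eef_pos: [0.467, 0.2994, 0.2311]
tcp_rot: [[-0.189, 0.982, -0.001], [0.982, 0.189, -0.002], [-0.002, -0.001, -1.0]]
ft_force: [0.4, -0.8, -1.5]
grip_width: 0.0457
grip_force: 20.0
```

```bash
python3 - <<'E'
from h import *
goal(.4663,.3062,.0185,10.9)
E
```

```text
tool-y ang 10.9 shares [0.0143 0.0018 0.4251] turn -0.001
```

apply_moves --plan "1 0.014 0.001 0.1 0; 1 0.014 0.001 0.2 0; 1 0.014 0.001 0.3 0; 1 0.014 0.001 0.36 0; 1 0.014 0.001 0.36 0"

```text
clock: 18.8
eef_pos: [0.4656, 0.3048, 0.0505]
tcp_rot: [[-0.187, 0.982, -0.003], [0.982, 0.187, -0.003], [-0.002, -0.003, -1.0]]
ft_force: [-0.1, -1.2, -0.5]
grip_width: 0.0462
grip_force: 20.0
```

```bash
python3 - <<'E'
from h import *
for i in range(3): shot('side')
goal(.4663,.3062,.0185,10.9)
E
```

```text
tool-y ang 10.8 shares [-0.001  -0.0022  0.0702] turn -0.0023
```

apply_moves --plan "1 -0.001 -0.002 0.03 0; 1 -0.001 -0.002 0.055 0; 1 -0.001 -0.002 0.07 0; 1 -0.001 -0.002 0.071 0; 1 -0.001 -0.002 0.071 0"

```text
clock: 19.58
eef_pos: [0.4654, 0.3062, 0.0164]
tcp_rot: [[-0.189, 0.982, -0.0], [0.982, 0.189, -0.0], [-0.0, -0.0, -1.0]]
ft_force: [0.2, 0.9, -1.3]
grip_width: 0.0462
grip_force: 20.0
```

apply_moves --plan "1 0 0 0 0; 0.5 0 0 0 0; -1 0 0 0 0; -1 0 0 0 0; -1 0 0 0 0"

```text
clock: 20.2
eef_pos: [0.4655, 0.3064, 0.0167]
tcp_rot: [[-0.189, 0.982, 0.0], [0.982, 0.189, 0.0], [-0.0, 0.0, -1.0]]
ft_force: [-0.5, 0.6, -0.3]
grip_width: 0.0724
grip_force: 0.0
```

apply_moves --plan "-1 0 0 0 0; -1 0 0 -0.1 0; -1 0 0 -0.2 0; -1 0 0 -0.3 0; -1 0 0 -0.42 0"

```text
clock: 20.82
eef_pos: [0.4649, 0.306, 0.228]
tcp_rot: [[-0.189, 0.982, -0.001], [0.982, 0.189, -0.001], [-0.001, -0.001, -1.0]]
ft_force: [-0.0, 0.9, -0.0]
grip_width: 0.0943
grip_force: 0.0
```

```bash
python3 - <<'E'
from h import *
goal(.483,-.077,.23,15.9)
E
```

```text
tool-y ang 10.9 shares [-0.7591 -0.1091 -0.0034] turn -0.1751
```

apply_moves --plan "-1 -0.76 -0.11 -0.14 -0.175; -1 -0.76 -0.11 -0.14 -0.175; -1 -0.76 -0.11 -0.14 -0.175; -1 -0.76 -0.11 -0.14 -0.175; -1 -0.76 -0.11 -0.14 -0.175"

```text
clock: 21.45
eef_pos: [0.4793, -0.0027, 0.2833]
tcp_rot: [[-0.274, 0.962, 0.0], [0.962, 0.274, 0.001], [0.0, 0.001, -1.0]]
ft_force: [0.8, -1.0, 0.9]
grip_width: 0.094
grip_force: 0.0
```

```bash
python3 - <<'E'
from h import *
for i in range(3): shot('side')
p=shot("wrist");print(ctrl.get_obs()['eef_pos'])
print('y',rects(p,'yellow',.054),'r',rects(p,'red',.044),'g',rects(p,'green',.054),'rr',rects(p,'red',.01))
goal(.463,-.01,.008,16)
E
```

```text
[ 0.47960348 -0.00148479  0.28293063]
y [] r [[637.6, 7.1, 116.1, 63.8, 75.2], [460.5, -15.1, 105.0, 43.4, -71.8]] g [[633.3, -212.3, 91.4, 41.7, 15.5], [631.5, -117.0, 52.4, 23.8, 15.5], [115.2, 2.0, 224.6, 97.6, -87.8]] rr [[651.9, 2.9, 125.5, 69.0, 75.2], [460.4, -21.1, 113.5, 46.9, -71.8]]
tool-y ang 15.8 shares [-0.0075 -0.0369  0.5498] turn -0.0076
```

apply_moves --plan "-1 -0.016 -0.0445 0.1 -0.084; -1 -0.016 -0.0445 0.2 -0.084; -1 -0.016 -0.0445 0.3 -0.084; -1 -0.016 -0.0445 0.36 -0.084; -1 -0.016 -0.0445 0.36 -0.084"

```text
clock: 22.28
eef_pos: [0.4591, -0.0137, 0.1011]
tcp_rot: [[-0.315, 0.949, -0.004], [0.949, 0.315, -0.001], [0.0, -0.004, -1.0]]
ft_force: [0.3, 0.3, 0.5]
grip_width: 0.0938
grip_force: 0.0
```

```bash
python3 - <<'E'
from h import *
for i in range(4): shot('side')
goal(.4605,-.0151,.011,18.2)
E
```

```text
tool-y ang 18.3 shares [-0.0015 -0.0024  0.1859] turn 0.0051
```

apply_moves --plan "-1 -0.001 -0.001 0.1 0; -1 -0.001 -0.001 0.15 0; -1 -0.001 -0.001 0.186 0; -1 -0.001 -0.001 0.186 0; -1 -0.001 -0.001 0.186 0" --grip_force 25

```text
clock: 23.1
eef_pos: [0.4609, -0.015, 0.0109]
tcp_rot: [[-0.314, 0.949, 0.002], [0.949, 0.314, 0.0], [-0.0, 0.002, -1.0]]
ft_force: [0.0, 0.1, 0.3]
grip_width: 0.094
grip_force: 0.0
```

apply_moves --plan "1 0 0 0 0; 1 0 0 0 0; 1 0 0 0 0; 1 0 0 0 0; 1 0 0 0 0"

```text
clock: 23.72
eef_pos: [0.4601, -0.0152, 0.0097]
tcp_rot: [[-0.314, 0.949, -0.0], [0.949, 0.314, -0.0], [-0.0, -0.0, -1.0]]
ft_force: [1.4, 0.1, -0.3]
grip_width: 0.0473
grip_force: 0.6
```

apply_moves --plan "1 0 0 0 0; 1 0 0 -0.05 0; 1 0 0 -0.15 0; 1 0 0 -0.25 0; 1 0 0 -0.25 0"

```text
clock: 24.35
eef_pos: [0.4616, -0.0149, 0.1373]
tcp_rot: [[-0.314, 0.949, 0.005], [0.949, 0.314, 0.002], [-0.0, 0.005, -1.0]]
ft_force: [-0.8, -0.3, -2.8]
grip_width: 0.046
grip_force: 25.0
```

```bash
python3 - <<'E'
from h import *
for i in range(4): shot('side')
goal(.653,.0015,.135,-14.9)
E
```

```text
tool-y ang 18.3 shares [-0.0901  0.3783 -0.0039] turn 1.1593
```

apply_moves --plan "1 -0.09 0.378 0 1; 1 -0.09 0.378 0 1; 1 -0.09 0.378 0 1; 1 -0.09 0.378 0 1; 1 -0.09 0.378 0 1"

```text
clock: 25.18
eef_pos: [0.6527, 0.0007, 0.1327]
tcp_rot: [[0.179, 0.984, -0.003], [0.984, -0.179, -0.001], [-0.002, -0.003, -1.0]]
ft_force: [-0.5, -0.9, -3.4]
grip_width: 0.0461
grip_force: 25.0
```

apply_moves --plan "1 0 0 0.08 0.155; 1 0 0 0.15 0.155; 1 0 0 0.15 0.155; 1 0 0 0.15 0.155; 1 0 0 0.15 0.155"

```text
clock: 25.8
eef_pos: [0.6543, 0.0014, 0.0614]
tcp_rot: [[0.255, 0.967, 0.002], [0.967, -0.255, 0.0], [0.001, 0.002, -1.0]]
ft_force: [0.3, 0.5, -2.9]
grip_width: 0.046
grip_force: 25.0
```

```bash
python3 - <<'E'
from h import *
for i in range(3): shot('side')
goal(.653,.0015,.0198,-14.9)
E
```

```text
tool-y ang -14.8 shares [-0.0006 -0.0021  0.0817] turn 0.0044
```

apply_moves --plan "1 -0.001 -0.002 0.04 0.004; 1 -0.001 -0.002 0.065 0.004; 1 -0.001 -0.002 0.08 0.004; 1 -0.001 -0.002 0.082 0.004; 1 -0.001 -0.002 0.082 0.004"

```text
clock: 26.58
eef_pos: [0.6525, 0.001, 0.0183]
tcp_rot: [[0.257, 0.966, -0.0], [0.966, -0.257, -0.0], [-0.0, -0.0, -1.0]]
ft_force: [-0.5, -0.4, -3.8]
grip_width: 0.0458
grip_force: 25.0
```

apply_moves --plan "1 0 0 0 0; 0.5 0 0 0 0; -1 0 0 0 0; -1 0 0 0 0; -1 0 0 0 0"

```text
clock: 27.2
eef_pos: [0.6527, 0.0012, 0.0188]
tcp_rot: [[0.257, 0.966, 0.0], [0.966, -0.257, -0.0], [0.0, 0.0, -1.0]]
ft_force: [0.2, -0.5, -0.7]
grip_width: 0.0726
grip_force: 0.0
```

apply_moves --plan "-1 0 0 0 0; -1 0 0 -0.1 0; -1 0 0 -0.2 0; -1 0 0 -0.3 0; -1 0 0 -0.42 0"

```text
clock: 27.82
eef_pos: [0.652, 0.0013, 0.23]
tcp_rot: [[0.257, 0.966, -0.001], [0.966, -0.257, -0.0], [-0.0, -0.001, -1.0]]
ft_force: [0.8, 1.1, -0.5]
grip_width: 0.0941
grip_force: 0.0
```

```bash
python3 - <<'E'
from h import *
shot('side')
goal(.472,-.287,.30,0)
goal(.47,-.36,.30,0)
E
```

```text
tool-y ang -14.9 shares [-0.6493 -0.2043 -0.1264] turn -0.521
tool-y ang -14.9 shares [-0.7914 -0.1706 -0.1265] turn -0.521
```

apply_moves --plan "-1 -0.8 -0.17 -0.2 -0.52; -1 -0.8 -0.17 -0.2 -0.52; -1 -0.8 -0.17 -0.2 -0.52; -1 -0.8 -0.17 -0.2 -0.52; -1 -0.8 -0.17 -0.2 -0.52"

```text
clock: 28.5
eef_pos: [0.5141, -0.271, 0.3035]
tcp_rot: [[-0.0, 1.0, 0.001], [1.0, 0.0, 0.0], [0.0, 0.001, -1.0]]
ft_force: [1.4, -0.5, -0.5]
grip_width: 0.0938
grip_force: 0.0
```

```bash
python3 - <<'E'
from h import *
for i in range(4): shot('side')
goal(.47,-.36,.34,0)
E
```

```text
tool-y ang -0.1 shares [-0.1792 -0.0891 -0.0737] turn -0.0045
```

apply_moves --plan "-1 -0.18 -0.09 -0.04 0; -1 -0.18 -0.09 -0.04 0; -1 -0.18 -0.09 -0.04 0; -1 -0.18 -0.09 -0.04 0; -1 -0.18 -0.09 -0.04 0"

```text
clock: 29.32
eef_pos: [0.4713, -0.358, 0.3225]
tcp_rot: [[-0.002, 1.0, -0.0], [1.0, 0.002, 0.001], [0.001, -0.0, -1.0]]
ft_force: [-0.1, 1.4, -0.3]
grip_width: 0.0943
grip_force: 0.0
```

```bash
python3 - <<'E'
from h import *
import pickle
p=shot("wrist");pickle.dump(p,open('w5.pkl','wb'));print(ctrl.get_obs()['eef_pos'])
c=p['frame'][40:240,220:420];cv2.imwrite('pics/w5.png',cv2.resize(c[:,:,::-1],None,fx=3,fy=3,interpolation=cv2.INTER_CUBIC))
print('g',rects(p,'green',.054),'rr',rects(p,'red',.054))
for n in('sign','rack'):
    print(n,[(round(d['conf'],2),np.round(d['location'],3).tolist()) for d in ctrl.tip_of(n,p)][:2])
print(proj(p,[[.472,-.287,.103],[.472,-.287,.036]]))
E
```

```text
[ 0.47113486 -0.35819795  0.32261051]
g [[633.2, -206.6, 113.7, 64.0, 74.8], [84.7, -140.3, 57.5, 20.8, 0.1]] rr []
sign [(0.64, [0.476, -0.285, 0.005])]
rack [(0.9, [0.474, -0.288, -0.001]), (0.56, [0.475, -0.285, 0.004])]
[[319.23652533 125.91591372]
 [319.10606866 126.53534418]]
```

View pics/w5.png

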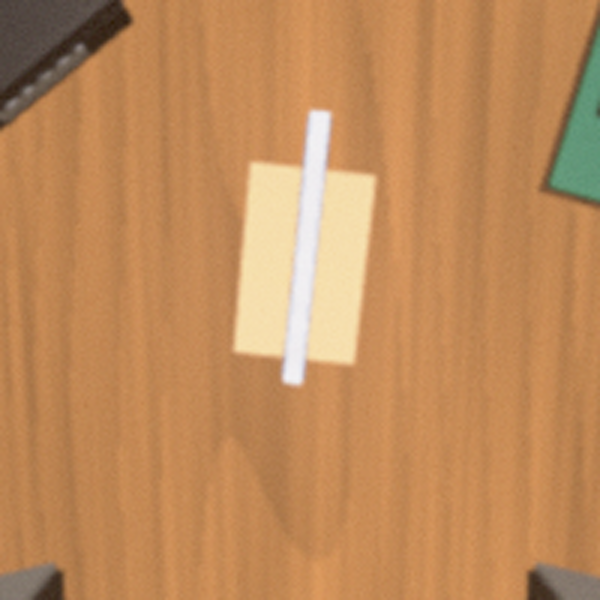

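The sign's top edge runs in the crop from (320,111) to (293,384), nearly centred on the rack.

```bash
python3 - <<'E'
from h import *
import pickle
p=pickle.load(open('w5.pkl','rb'))
f=lambda c:np.array(c,float)/3+[220,40]-.33
w=ray(p,f([[320,111],[293,384]]),.103)*1000;d=w[0]-w[1];print(w,w.mean(0),np.degrees(np.arctan2(d[1],d[0])),np.hypot(*d[:2]))
w=ray(p,f([[250,162],[376,175],[355,364],[234,351]]),.036)*1000;d=w[0]+w[1]-w[2]-w[3];print(w.mean(0),np.degrees(np.arctan2(d[1],d[0])),np.hypot(*d[:2])/2)
goal(.472,-.287,.20,-5)
E
```

```text
[[ 480.40902992 -229.35539065  103.        ]
 [ 469.69479894 -339.18897092  103.        ]] [ 475.05191443 -284.27218079  103.        ] 84.42844308942983 110.3549278487499
[ 474.59971137 -289.15735913   36.        ] 84.47225265526913 89.84215807206841
tool-y ang 0.1 shares [0.1433 0.0026 0.2456] turn 0.1773
```

apply_moves --plan "-1 0.149 0.009 0.1 0.2; -1 0.149 0.009 0.2 0.2; -1 0.149 0.009 0.3 0.2; -1 0.149 0.009 0.36 0.2; -1 0.149 0.009 0.36 0.2"

```text
clock: 30.1
eef_pos: [0.474, -0.2843, 0.1416]
tcp_rot: [[0.099, 0.995, -0.003], [0.995, -0.099, 0.001], [0.0, -0.003, -1.0]]
ft_force: [-0.4, -0.5, 1.0]
grip_width: 0.0941
grip_force: 0.0
```

```bash
python3 - <<'E'
from h import *
for i in range(4): shot('side')
goal(.475,-.2843,.069,-5.6)
E
```

```text
tool-y ang -5.7 shares [ 0.0022 -0.0016  0.151 ] turn -0.0044
```

apply_moves --plan "-1 0.001 -0.001 0.08 0; -1 0.001 -0.001 0.13 0; -1 0.001 -0.001 0.151 0; -1 0.001 -0.001 0.151 0; -1 0.001 -0.001 0.151 0" --grip_force 30

```text
clock: 30.92
eef_pos: [0.4749, -0.2848, 0.0686]
tcp_rot: [[0.1, 0.995, 0.001], [0.995, -0.1, -0.001], [-0.0, 0.002, -1.0]]
ft_force: [0.1, -0.0, -0.0]
grip_width: 0.0939
grip_force: 0.0
```

apply_moves --plan "1 0 0 0 0; 1 0 0 0 0; 1 0 0 0 0; 1 0 0 0 0; 1 0 0 0 0"

```text
clock: 31.55
eef_pos: [0.4743, -0.2845, 0.0675]
tcp_rot: [[0.1, 0.995, -0.0], [0.995, -0.1, -0.0], [-0.0, 0.0, -1.0]]
ft_force: [0.3, 0.1, 0.9]
grip_width: 0.0474
grip_force: 0.0
```

apply_moves --plan "1 0 0 0 0; 1 0 0 0 0; 1 0 0 0 0; 1 0 0 0 0; 1 0 0 0 0"

```text
clock: 32.17
eef_pos: [0.4744, -0.2845, 0.0675]
tcp_rot: [[0.1, 0.995, 0.0], [0.995, -0.1, -0.0], [-0.0, 0.0, -1.0]]
ft_force: [-0.6, -0.1, -0.2]
grip_width: 0.008
grip_force: 30.0
```

```bash
python3 - <<'E'
from h import *
o=ctrl.get_obs(); print(o['eef_pos'],o['grip_width'],o['grip_force'],o['ft_force'])
E
```

```text
[ 0.47437634 -0.28446429  0.06748871] 0.007969807948137099 29.997538626194 [-0.5848775  -0.11461807 -0.18266969]
```

apply_moves --plan "1 0 0 -0.05 0; 1 0 0 -0.15 0; 1 0 0 -0.25 0; 1 0 0 -0.35 0; 1 0 0 -0.44 0"

```text
clock: 32.8
eef_pos: [0.474, -0.2844, 0.2892]
tcp_rot: [[0.1, 0.995, 0.0], [0.995, -0.1, -0.0], [0.0, 0.0, -1.0]]
ft_force: [0.2, -0.5, -0.9]
grip_width: 0.008
grip_force: 30.0
```

```bash
python3 - <<'E'
from h import *
for i in range(4): shot('side')
goal(.630,.117,.285,-10.8)
E
```

```text
tool-y ang -5.7 shares [0.8295 0.2298 0.0052] turn 0.1777
```

apply_moves --plan "1 0.5 0.138 0 0.18; 1 0.5 0.138 0 0.18; 1 0.5 0.138 0 0.18; 1 0.5 0.138 0 0.18; 1 0.5 0.138 0 0.18"

```text
clock: 33.62
eef_pos: [0.5683, -0.0378, 0.2852]
tcp_rot: [[0.183, 0.983, -0.003], [0.983, -0.183, 0.0], [-0.001, -0.003, -1.0]]
ft_force: [0.1, -1.4, -1.6]
grip_width: 0.0079
grip_force: 30.0
```

```bash
python3 - <<'E'
from h import *
shot('side')
goal(.630,.117,.285,-10.9)
E
```

```text
tool-y ang -10.6 shares [0.3299 0.064  0.0005] turn 0.0094
```

apply_moves --plan "1 0.33 0.064 0 0.01; 1 0.33 0.064 0 0.01; 1 0.33 0.064 0 0.01; 1 0.33 0.064 0 0.01; 1 0.33 0.064 0 0.01"

```text
clock: 34.3
eef_pos: [0.6302, 0.1113, 0.2867]
tcp_rot: [[0.196, 0.981, -0.001], [0.981, -0.196, -0.001], [-0.001, -0.001, -1.0]]
ft_force: [0.6, -0.8, -2.1]
grip_width: 0.0076
grip_force: 30.0
```

```bash
python3 - <<'E'
from h import *
import pickle
for i in range(4): shot('side')
p=shot("wrist");pickle.dump(p,open('w6.pkl','wb'));o=ctrl.get_obs();print(o['eef_pos'],o['tcp_rot'][:,1])
print(proj(p,[.645,.196,.01]))
c=p['frame'][20:260,200:440];cv2.imwrite('pics/w6.png',cv2.resize(c[:,:,::-1],None,fx=2.5,fy=2.5,interpolation=cv2.INTER_CUBIC))
E
```

```text
[0.6304093  0.11235781 0.28761058] [ 9.80791140e-01 -1.95060820e-01  1.29748889e-04]
[[316.78869814 115.93698017]]
```

View pics/w6.png

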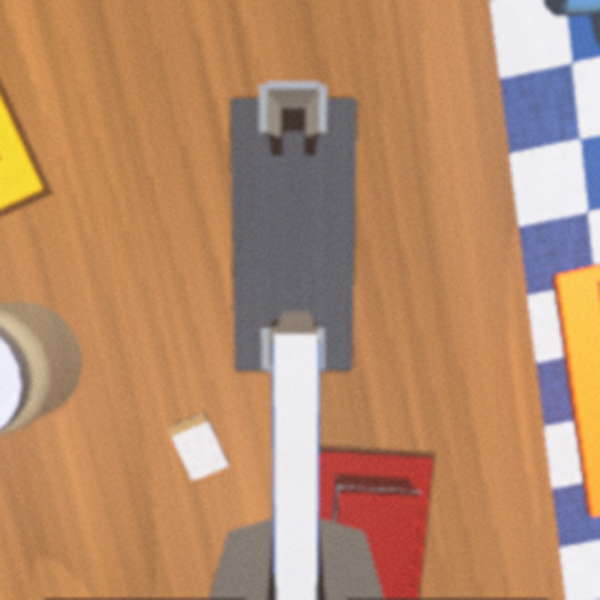

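The stand shows base corners at (231,98), (357,98), (352,371) and (236,371) in the crop. The groove centre is at column 293 and the held sign is at columns 272–320.

```bash
python3 - <<'E'
from h import *
import pickle
p=pickle.load(open('w6.pkl','rb'))
f=lambda c:np.array(c,float)/2.5+[200,20]-.3
w=ray(p,f([[231,98],[357,98],[352,371],[236,371]]),.01)*1000;d=w[0]+w[1]-w[2]-w[3];print(w.round(1),w.mean(0),np.degrees(np.arctan2(d[1],d[0])),np.hypot(*d[:2])/2,np.linalg.norm(w[0]-w[1]),np.linalg.norm(w[2]-w[3]))
w=ray(p,f([[293,82],[293.5,350]]),.082)*1000;d=w[0]-w[1];print('rim',w,np.degrees(np.arctan2(d[1],d[0])))
# sign end, top edge face at far end (top z = tcp z -.0675+.103)
z=ctrl.get_obs()['eef_pos'][2]+.0355
w=ray(p,f([[296,332],[296,560]]),z)*1000;print('sign end/near',w);d=w[0]-w[1];print(np.degrees(np.arctan2(d[1],d[0])))
o=ctrl.get_obs();t=o['eef_pos'];X=o['tcp_rot'][:,0];print('tcp+55',(t+.055*X)*1000,'toolx ang',np.degrees(np.arctan2(X[1],X[0])))
rc=rects(p,'red',.054);print(rc)
E
```

```text
[[626.7 276.1  10. ]
 [694.2 262.6  10. ]
 [664.7 116.4  10. ]
 [597.5 129.9  10. ]] [645.78995601 196.24840088  10.        ] 78.65404269385255 149.1423684455146 68.80051012078019 68.52205916193525
rim [[658.60944448 261.47424234  82.        ]
 [634.80773673 141.78252088  82.        ]] 78.75297282091324
sign end/near [[641.09299972 166.67993931 323.11058209]
 [632.37056777 123.0745282  323.11058209]]
78.68836227120586
tcp+55 [641.13764027 166.30132171 287.61769032] toolx ang 78.75172434388047
[[657.6, 34.5, 82.0, 59.3, 75.1]]
```

```bash
python3 - <<'E'
from h import *
goal(.6457,.1959,.170,-11.3)
E
```

```text
tool-y ang -11.2 shares [ 0.1698 -0.0026  0.2352] turn 0.0018
```

apply_moves --plan "1 0.17 -0.003 0 0.002; 1 0.17 -0.003 0 0.002; 1 0.17 -0.003 0.1 0.002; 1 0.17 -0.003 0.2 0.002; 1 0.17 -0.003 0.23 0.002"

```text
clock: 35.17
eef_pos: [0.6443, 0.1965, 0.17]
tcp_rot: [[0.195, 0.981, -0.003], [0.981, -0.195, -0.002], [-0.002, -0.003, -1.0]]
ft_force: [-0.4, -0.2, -1.3]
grip_width: 0.0076
grip_force: 30.0
```

apply_moves --plan "1 0 0 0 0; 1 0 0 0 0; 1 0 0 0 0; 1 0 0 0 0"

```text
clock: 35.67
eef_pos: [0.6458, 0.1972, 0.1733]
tcp_rot: [[0.195, 0.981, 0.001], [0.981, -0.195, 0.0], [0.001, 0.001, -1.0]]
ft_force: [0.2, 0.1, -1.9]
grip_width: 0.0077
grip_force: 30.0
```

```bash
python3 - <<'E'
from h import *
goal(.6457,.1959,.0695,-11.3)
E
```

```text
tool-y ang -11.2 shares [-2.700e-03  1.000e-04  2.076e-01] turn 0.0025
```

apply_moves --plan "1 -0.002 0 0.03 0; 1 -0.002 0 0.06 0; 1 -0.002 0 0.08 0; 1 -0.002 0 0.1 0; 1 -0.002 0 0.1 0"

```text
clock: 36.3
eef_pos: [0.6449, 0.1959, 0.1215]
tcp_rot: [[0.195, 0.981, -0.001], [0.981, -0.195, -0.001], [-0.001, -0.001, -1.0]]
ft_force: [0.2, -0.1, -1.6]
grip_width: 0.0079
grip_force: 30.0
```

```bash
python3 - <<'E'
from h import *
for i in range(3): shot('side')
print(ctrl.get_obs()['ft_force'])
goal(.6457,.1959,.0695,-11.3)
E
```

```text
[ 0.89803611  0.60587156 -1.83454478]
tool-y ang -11.2 shares [-0.0003  0.0002  0.1067] turn 0.0023
```

No contact force and the sign is inside the guides, so I'll go on down.

apply_moves --plan "1 0 0 0.03 0; 1 0 0 0.06 0; 1 0 0 0.085 0; 1 0 0 0.1 0; 1 0 0 0.107 0"

```text
clock: 37.08
eef_pos: [0.6453, 0.196, 0.0689]
tcp_rot: [[0.195, 0.981, -0.0], [0.981, -0.195, -0.0], [-0.0, -0.0, -1.0]]
ft_force: [-7.6, -2.3, 23.7]
grip_width: 0.008
grip_force: 30.0
```

apply_moves --plan "1 0 0 0 0; 1 0 0 0 0; 1 0 0 0 0"

```text
clock: 37.45
eef_pos: [0.6456, 0.196, 0.0693]
tcp_rot: [[0.195, 0.981, 0.001], [0.981, -0.195, -0.0], [0.0, 0.001, -1.0]]
ft_force: [-0.5, -1.2, 4.5]
grip_width: 0.008
grip_force: 30.0
```

apply_moves --plan "0.6 0 0 0 0; 0.3 0 0 0 0; 0 0 0 0 0; 0 0 0 0 0; 0 0 0 0 0"

```text
clock: 38.08
eef_pos: [0.6453, 0.1961, 0.0689]
tcp_rot: [[0.195, 0.981, -0.0], [0.981, -0.195, -0.0], [-0.0, -0.0, -1.0]]
ft_force: [0.4, 0.1, 0.2]
grip_width: 0.0466
grip_force: 0.0
```

apply_moves --plan "0 0 0 -0.05 0; 0 0 0 -0.15 0; 0 0 0 -0.27 0; 0 0 0 -0.39 0; 0 0 0 -0.5 0"

```text
clock: 38.7
eef_pos: [0.6451, 0.196, 0.3213]
tcp_rot: [[0.195, 0.981, 0.001], [0.981, -0.195, 0.0], [0.0, 0.001, -1.0]]
ft_force: [0.1, 0.6, -0.1]
grip_width: 0.0468
grip_force: 0.0
```

```bash
python3 - <<'E'
from h import *
for i in range(3): shot('side')
for c in('scene','side'):
    p=shot(c)
    print(c,'sign',[(round(d['conf'],2),np.round(d['location'],3).tolist()) for d in ctrl.tip_of('sign',p)][:2])
goal(.66,.04,.40,78.8)
print(ctrl.get_obs()['joint_pos'])
E
```

```text
scene sign [(0.6, [0.645, 0.199, 0.008]), (0.25, [0.482, 0.16, -0.003])]
side sign [(0.92, [0.644, 0.2, 0.012])]
tool-y ang -11.2 shares [-0.3006  0.0903 -0.1648] turn 3.1408
[-0.78290727  0.5070959   0.68256903  1.34690863 -0.31574718  1.39853744
 -0.30440571]
```

apply_moves --plan "-1 -0.02 -0.36 -0.1 0; -1 -0.02 -0.36 -0.1 0; -1 -0.02 -0.36 -0.1 0; -1 -0.02 -0.36 -0.1 0; -1 -0.02 -0.36 -0.1 0"

```text
clock: 39.67
eef_pos: [0.4668, 0.2214, 0.3684]
tcp_rot: [[0.194, 0.981, -0.0], [0.981, -0.194, -0.0], [-0.0, -0.0, -1.0]]
ft_force: [0.3, -0.5, 0.8]
grip_width: 0.0928
grip_force: 0.0
```

```bash
cat > crop.py <<'E'
from h import *
import sys
def crop(p,X,fn,s=90):
    u,v=proj(p,X)[0]; u,v=int(u),int(v); a=[max(v-s//2-10,0),max(u-s//2,0)]
    c=p['frame'][a[0]:a[0]+s,a[1]:a[1]+s]; cv2.imwrite(fn,cv2.resize(c[:,:,::-1],(390,390),interpolation=cv2.INTER_CUBIC)); return a
E
python3 - <<'E'
from crop import *
import pickle
for i in range(4): shot('side')
p=shot('wrist');pickle.dump(p,open('wy.pkl','wb'))
print(ctrl.get_obs()['eef_pos'],crop(p,[.466,.306,.03],'pics/cy.png'))
goal(.62,-.16,.38)
E
```

```text
[0.46742242 0.22079527 0.36819233] [63, 262]
tool-y ang -11.3 shares [-0.687   0.4486 -0.0224] turn 0.0
```

apply_moves --plan "-1 -0.35 0.22 -0.02 0; -1 -0.35 0.22 -0.02 0; -1 -0.35 0.22 -0.02 0; -1 -0.35 0.22 -0.02 0; -1 -0.35 0.22 -0.02 0"

```text
clock: 40.55
eef_pos: [0.5411, 0.0263, 0.3786]
tcp_rot: [[0.198, 0.98, -0.001], [0.98, -0.198, -0.001], [-0.001, -0.0, -1.0]]
ft_force: [-0.3, 1.5, -0.4]
grip_width: 0.0939
grip_force: 0.0
```

apply_moves --plan "-1 -0.35 0.22 0 0; -1 -0.35 0.22 0 0; -1 -0.35 0.22 0 0; -1 -0.35 0.22 0 0; -1 -0.35 0.22 0 0"

```text
clock: 41.18
eef_pos: [0.6146, -0.1654, 0.378]
tcp_rot: [[0.196, 0.981, -0.002], [0.981, -0.196, -0.001], [-0.001, -0.001, -1.0]]
ft_force: [0.0, -0.2, 0.8]
grip_width: 0.0938
grip_force: 0.0
```

```bash
python3 - <<'E'
from crop import *
import pickle
for i in range(4): shot('side')
p=shot('wrist');pickle.dump(p,open('wr.pkl','wb'))
print(ctrl.get_obs()['eef_pos'],crop(p,[.653,.0015,.03],'pics/cr.png'),crop(p,[.6487,-.196,.03],'pics/cg.png'))
q=shot('side'); print(proj(q,[.645,.196,.05]),crop(q,[.645,.196,.05],'pics/cs.png',100))
I=[cv2.imread('pics/c%s.png'%k) for k in 'yrgs']
cv2.imwrite('pics/m.png',cv2.resize(np.vstack([np.hstack(I[:2]),np.hstack(I[2:])]),(600,600)))
E
```

```text
[ 0.61458248 -0.16320645  0.37906505] [8, 277] [129, 296]
[[310.19997575 166.51523613]] [106, 260]
```

View pics/m.png

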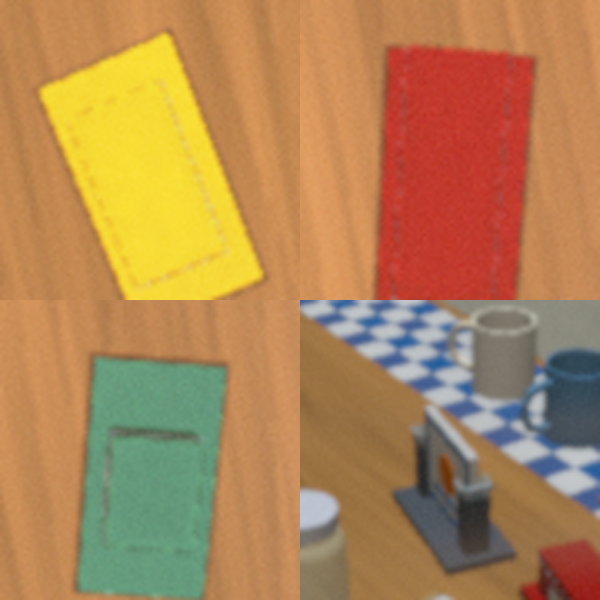

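The sign sits down in the stand at (445,475) and each tin is on its own riser. To measure centring, I'll overlay the intended lid outlines.

```bash
python3 - <<'E'
from h import *
import pickle
def ov(p,x,y,yaw,L,s=110):
    a=np.radians(yaw);d=np.array([np.cos(a),np.sin(a)]);n=np.array([-d[1],d[0]])
    def box(l,w,z): return [[*(np.array([x,y])+i*l/2*d+j*w/2*n),z] for i,j in((1,1),(1,-1),(-1,-1),(-1,1))]
    u=proj(p,[[x,y,.03]])[0]; o=np.array([u[0]-s/2,max(u[1]-s/2,0)]).astype(int)
    k=5; c=cv2.resize(p['frame'][o[1]:o[1]+s,o[0]:o[0]+s,::-1],None,fx=k,fy=k,interpolation=cv2.INTER_CUBIC)
    c=cv2.createCLAHE(4,(4,4)).apply(cv2.cvtColor(c,cv2.COLOR_BGR2GRAY)) ;c=cv2.cvtColor(c,cv2.COLOR_GRAY2BGR)
    for b,col in((box(L,.046,.054),(0,255,255)),(box(.128,.070,.01),(255,0,255))):
        q=((proj(p,b)-o+.5)*k).astype(int); cv2.polylines(c,[q],True,col,1)
    return cv2.resize(c,(520,520))
py=pickle.load(open('wy.pkl','rb'));pr=pickle.load(open('wr.pkl','rb'))
A=ov(py,.4663,.3062,100.9,.082);B=ov(pr,.653,.0015,75.1,.108);C=ov(pr,.6487,-.1962,74.8,.056)
cv2.imwrite('pics/o1.png',np.hstack([A[:,130:],C[:,100:]])[:,:800]);cv2.imwrite('pics/o2.png',B)
E
```

```text
(no output)
```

View pics/o1.png

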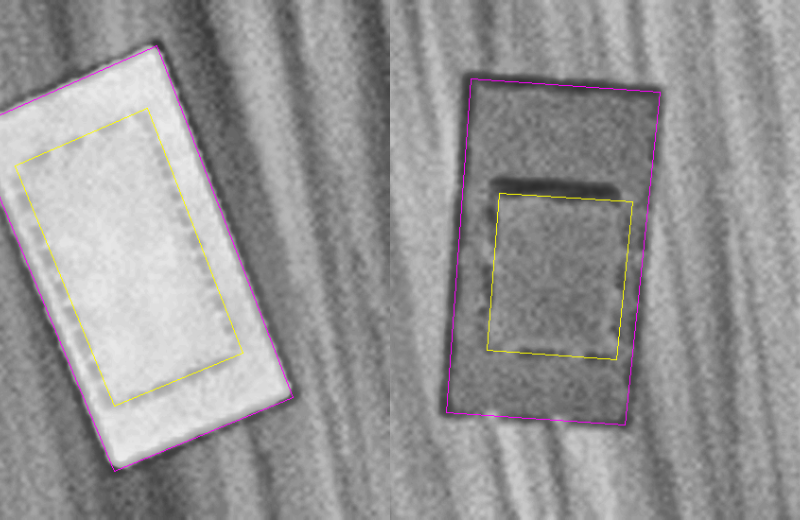

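View pics/o2.png

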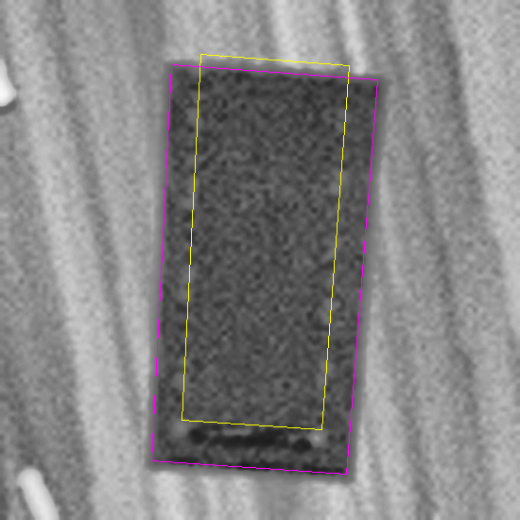

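The green and yellow lids match their outlines to about 1 mm, but the red one is unclear from this angle. I'll look from straight above each riser.

```bash
python3 - <<'E'
from h import *
goal(.636,-.262,.27,-15)
goal(.640,-.065,.27,-15)
goal(.453,.240,.27,-15)
E
```

```text
tool-y ang -11.1 shares [-0.1853  0.08    0.2182] turn 0.1352
tool-y ang -11.1 shares [0.2028 0.0118 0.2184] turn 0.1352
tool-y ang -11.1 shares [ 0.7292 -0.4728  0.2185] turn 0.1352
```

apply_moves --plan "-1 -0.185 0.08 0.218 0; -1 -0.185 0.08 0.218 0; -1 -0.185 0.08 0.218 0; -1 -0.185 0.08 0.218 0; -1 -0.185 0.08 0.218 0"

```text
clock: 42.1
eef_pos: [0.6365, -0.262, 0.2718]
tcp_rot: [[0.193, 0.981, 0.002], [0.981, -0.193, -0.0], [0.0, 0.002, -1.0]]
ft_force: [-0.2, -0.2, -0.1]
grip_width: 0.0938
grip_force: 0.0
```

```bash
python3 - <<'E'
from h import *
import pickle
for i in range(5): shot('side')
p=shot('wrist');pickle.dump(p,open('vg.pkl','wb'));goal(.640,-.065,.27)
E
```

```text
tool-y ang -11.2 shares [ 0.3895 -0.0687  0.0013] turn 0.0
```

apply_moves --plan "-1 0.388 -0.068 0 0; -1 0.388 -0.068 0 0; -1 0.388 -0.068 0 0; -1 0.388 -0.068 0 0; -1 0.388 -0.068 0 0"

```text
clock: 43.02
eef_pos: [0.6401, -0.0661, 0.2702]
tcp_rot: [[0.194, 0.981, 0.0], [0.981, -0.194, -0.0], [-0.0, 0.0, -1.0]]
ft_force: [0.1, -0.7, 0.8]
grip_width: 0.0938
grip_force: 0.0
```

```bash
python3 - <<'E'
from h import *
import pickle
for i in range(5): shot('side')
p=shot('wrist');pickle.dump(p,open('vr.pkl','wb'));goal(.453,.240,.27)
E
```

```text
tool-y ang -11.3 shares [ 5.301e-01 -4.876e-01 -2.000e-04] turn 0.0
```

apply_moves --plan "-1 0.525 -0.485 0 0; -1 0.525 -0.485 0 0; -1 0.525 -0.485 0 0; -1 0.525 -0.485 0 0; -1 0.525 -0.485 0 0"

```text
clock: 43.95
eef_pos: [0.4758, 0.201, 0.2701]
tcp_rot: [[0.196, 0.981, 0.0], [0.981, -0.196, 0.0], [0.0, 0.0, -1.0]]
ft_force: [1.3, 0.5, -0.1]
grip_width: 0.0943
grip_force: 0.0
```

apply_moves --plan "-1 0.05 -0.05 0 0; -1 0.05 -0.05 0 0; -1 0.05 -0.05 0 0"

```text
clock: 44.32
eef_pos: [0.4578, 0.2283, 0.2701]
tcp_rot: [[0.196, 0.981, 0.0], [0.981, -0.196, -0.0], [-0.0, 0.0, -1.0]]
ft_force: [0.4, -0.7, 0.3]
grip_width: 0.0938
grip_force: 0.0
```

```bash
python3 - <<'E'
from h import *
import pickle
for i in range(4): shot('side')
p=shot('wrist');pickle.dump(p,open('vy.pkl','wb'));goal(.453,.240,.27)
# rectify each: riser frame at z=.054, 4px/mm; print profiles of |gradient|
for k,(x,y,yaw,L) in dict(g=(.6487,-.1962,74.8,.056),r=(.653,.0015,75.1,.108),y=(.4663,.3062,100.9,.082)).items():
    p=pickle.load(open('v%s.pkl'%k,'rb'));col={'g':'green','r':'red','y':'yellow'}[k]
    print(k,'riser',rects(p,col,.01,2000))
    a=np.radians(yaw);d=np.array([np.cos(a),np.sin(a)]);n=np.array([d[1],-d[0]])
    W,H=90,150;g=np.arange(0,W,.25)-W/2;hh=np.arange(0,H,.25)-H/2
    U,V=np.meshgrid(g,hh);P=np.array([x,y])[:,None]+(d[:,None]*V.ravel()+n[:,None]*U.ravel())/1000
    q=proj(p,np.c_[P.T,np.full(P.shape[1],.054)]).astype(np.float32).reshape(*U.shape,2)
    im=cv2.remap(p['frame'],q[...,0],q[...,1],cv2.INTER_CUBIC)
    cl=cv2.createCLAHE(4,(6,4)).apply(im.max(2))
    c=cv2.cvtColor(cl,cv2.COLOR_GRAY2BGR)
    t=lambda u,v:(int((u+W/2)*4),int((v+H/2)*4))
    for s in(-23,23):
        for e in(-1,1): cv2.line(c,t(s,e*L*500),t(s,e*(L*500-8)),(0,255,255),1); cv2.line(c,t(s,e*L*500),t(s-np.sign(s)*8,e*L*500),(0,255,255),1)
    cv2.imwrite('pics/f%s.png'%k,c[:, 48:312]); 
cv2.imwrite('pics/f.png',np.hstack([cv2.imread('pics/f%s.png'%k) for k in 'gry']))
E
```

```text
tool-y ang -11.3 shares [ 0.0207 -0.0136 -0.0002] turn 0.0
g riser [[648.7, -197.3, 125.0, 67.3, 74.7]]
r riser [[653.7, 1.9, 126.1, 68.6, 75.1]]
y riser [[466.3, 306.9, 127.0, 69.4, -79.0]]
```

View pics/f.png

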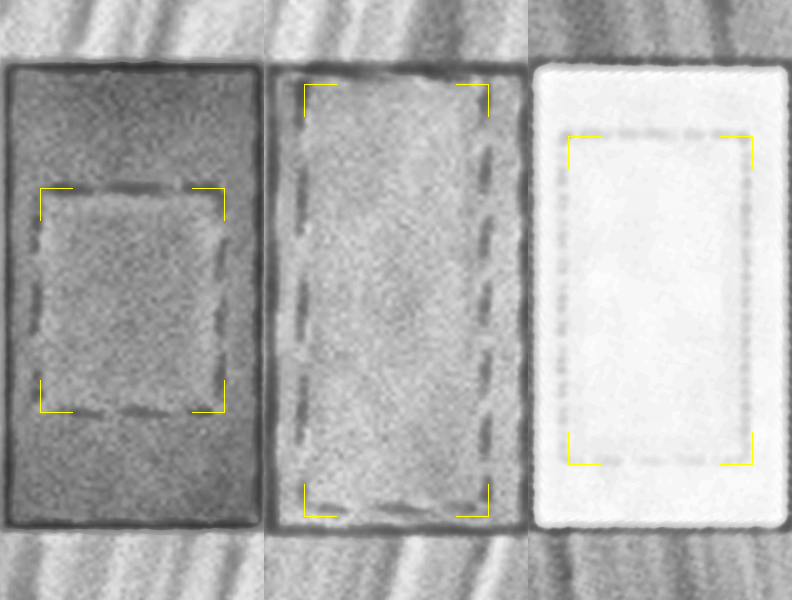

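All three lids are centred within 1–3 mm and square. The sign reached its stop with a contact force at home height, the jar hasn't been touched, and the arm is clear. I'll hand in.

```bash
python3 -c "
from h import *
p=shot('side');print([np.round(ctrl.tip_of(n,p)[0]['location'],3) for n in('jar','sign')])
print(ctrl.hand_in())"
```

```text
[array([ 0.475,  0.163, -0.003]), array([0.646, 0.198, 0.013])]
the job is handed in; nothing more can be done
None
```

The job is handed in: each tin stands square on its own riser, within about 2 mm of the middle (red about 3 mm), the sign is fully home in the steel stand, and the jar was not moved.

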